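# Line up the batteries in the tray with a ruler

### The job

Take the ruler by its rib and, with its straight edge, push the four loose batteries in the yellow tray into a straight row, home onto their sprung contacts, pressing gently until all four springs clearly give at once (at least 1 N and never above 5 N on any battery). Draw the ruler back slowly so that the row stays straight and standing, then lay the ruler flat on the lid of the black case. Touch the batteries with the ruler only, and leave the other things and the case where they are.

Things in the scene. Friction and masses are not known exactly. Their poses are not given: they have to be found in the camera images.
- tray: Yellow plastic battery tray, fixed. Origin: centre of its underside; x from its open front (robot side) to its back, z up. Floor plate 160 (x) x 230 (y) x 3 mm thick, no front wall; side cheeks 33 mm high at y = +-110 mm, x 10 to 80 mm. Four batteries stand loose, staggered, in lanes at about y = -57, -19, 19, 57 mm; sliding, each resists with 0.2 to 0.6 N.
- pads_front (a point): Point fixed in the tray at x = 20 mm, mid-width, 18 mm up; axes as the tray's. Four flat brass contact pads, one a lane, each 35 mm wide and 6 to 30 mm above the nightstand, face the tray's front in one line parallel to its y. The grey bar carrying them is set anew each time: the free pads lie 0 to 25 mm behind (+x of) this point. That setting is not measured: feel for it.
- pad_springs (a point): Point fixed in the tray at x = 45 mm, mid-width, 18 mm up: the pads' rearmost setting. Each pad has its own spring, about 1 N per mm towards +x, 8 mm travel (four together 4 N per mm). The ruler must press every battery with 1 N or more at once for 0.3 s; above 5 N on one battery its contact is overstrained. Let go, the pads push the batteries back to the free line.
- battery1: Block battery, 17 (x) x 26 (y) x 46 (z) mm, about 46 g, dark steel with two snap terminals on top; number 1 of four, counted from the tray's -y side. Origin: centre of its underside; z up, x roughly towards the contact pads.
- battery2: Block battery, 17 (x) x 26 (y) x 46 (z) mm, about 46 g, dark steel with two snap terminals on top; number 2 of four, counted from the tray's -y side. Origin: centre of its underside; z up, x roughly towards the contact pads.
- battery3: Block battery, 17 (x) x 26 (y) x 46 (z) mm, about 46 g, dark steel with two snap terminals on top; number 3 of four, counted from the tray's -y side. Origin: centre of its underside; z up, x roughly towards the contact pads.
- battery4: Block battery, 17 (x) x 26 (y) x 46 (z) mm, about 46 g, dark steel with two snap terminals on top; number 4 of four, counted from the tray's -y side. Origin: centre of its underside; z up, x roughly towards the contact pads.
- ruler: Grey anodised aluminium safety ruler, 160 g, lying flat. Origin: centre of its underside. Blade 60 (x) x 180 (y) x 4 mm thick; its straight working edge is the long +x side (x = +30 mm). An upright grip rib, 12 (x) x 110 (y) mm, stands on the blade with its centre line at x = -24 mm, from 4 to 34 mm above the underside: grip it across its 12 mm, at mid-length. 48 mm of blade lie between the rib and the working edge, so the fingers stay off the batteries.
- case: Closed black hard case with twin snap latches, loose, 0.9 kg, 200 (x) x 130 (y) x 50 (z) mm, flat lid. Origin: centre of its underside. It lies on one side of the tray and the ruler on the other; which is which varies.
- cube: Transparent acrylic jewellery cube, 55 mm, bystander. Origin: centre of its underside.
- spoonrest: Silver steel spoon rest, a 90 mm dish 10 mm high with a 20 mm wide tail out to 108 mm along its -x, bystander. Origin: centre of the dish's underside.
- woodbox: Small wooden box, 62 (x) x 92 (y) x 50 mm high, bystander. Origin: centre of its underside.
- tin: Round aluminium tin, 44 mm wide, 20 mm high, bystander. Origin: centre of its underside.
Things that resemble listed ones, but are neither listed nor needed, are in the scene too. Leave any orange look-alike of the battery1 alone.

How it is judged (in metres and radians):
On the way:
1. The ruler, held flat and low, presses all four batteries at once with at least 1 N each for 0.3 s (contact force between ruler and battery1 above 1 N and contact force between ruler and battery2 above 1 N and contact force between ruler and battery3 above 1 N and contact force between ruler and battery4 above 1 N and height (world z) of ruler below 0.025 m and angle between ruler's own z axis and vertical below 0.15 rad), for 0.3 s.
At the end, for the whole second after the job is handed in: The four batteries stand upright (within 0.05 rad) and at rest in a straight row, each within 2.5 mm of its neighbour's line (measured along the battery's own x) and square to the tray within 0.06 rad; the ruler rests flat (within 0.06 rad) on the lid of the black case, at rest (x of battery2 in the frame of battery1 between -0.0025 and 0.0025 m and x of battery3 in the frame of battery2 between -0.0025 and 0.0025 m and x of battery4 in the frame of battery3 between -0.0025 and 0.0025 m and angle between the x axis of each of battery1, battery2, battery3, battery4 and the x axis of tray, either way round below 0.06 rad and angle between each of battery1, battery2, battery3, battery4's own z axis and vertical below 0.05 rad and linear speed of each of battery1, battery2, battery3, battery4, ruler below 0.01 m/s and angle between ruler's own z axis and vertical below 0.06 rad and z of ruler in the frame of case between 0.045 and 0.056 m and contact force between ruler and case above 0.5 N); the robot touches nothing.
It fails at once if a battery is pressed by the ruler with more than 5 N (contact force between ruler and battery1 above 5 N or contact force between ruler and battery2 above 5 N or contact force between ruler and battery3 above 5 N or contact force between ruler and battery4 above 5 N).
It fails at once if a battery is tipped over (more than 0.4 rad) (angle between any of battery1, battery2, battery3, battery4's own z axis and vertical above 0.4 rad).
It fails at once if the fingers push a battery (more than 0.5 N) (contact force between the fingers and battery1 above 0.5 N or contact force between the fingers and battery2 above 0.5 N or contact force between the fingers and battery3 above 0.5 N or contact force between the fingers and battery4 above 0.5 N).
It fails at once if the cube, spoon rest, wooden box or tin is moved more than 15 mm (distance of any of cube, spoonrest, woodbox, tin from where it was at the start of the episode above 0.015 m).
It fails at once if the case is shifted more than 20 mm (distance of case from where it was at the start of the episode above 0.02 m).
It also fails if it takes over 70 s, if anything falls off the work surface, if the arm or the gripper's body presses on something with over 40 N, if the wrist force passes 120 N, or if a joint passes its speed limit or range.

### The arm

A 6-joint arm with a two-finger parallel gripper is mounted at the origin on the work surface. World frame = base frame: x ahead of the robot, y to its left, z up, the work surface at z = 0. Lengths are in m, angles in degrees, forces in N, time in s.
With the tool pointing down it reaches from about 0.275 to 0.75 m from the base axis. Payload 10.2 kg.
Tool frame: the origin (TCP) lies at the very end of the fingers, on their centre line; the grasp point (between the pads) lies 19 mm behind it (bot.pinch_z is the distance from the TCP to the grasp point, in m); z points along the fingers, y is the line along which they close (so a half turn about z gives the same grasp; the last joint's range is limited). The gripper opens to 85 mm and grips with 20 to 120 N. Pads are 22 mm wide; open, the fingers measure 114 mm over their backs; the gripper's body (76 mm by 85 mm) begins 54 mm behind the grasp point. The pads swing forward as they close: fully open they stand 13 mm farther back than shut.
Start: joints at [50.455, 17.928, 85.812, -0, 76.261, -12.8], TCP at [0.236, 0.469, 0.231] pointing down, gripper open.
Joint ranges: [-168.41, 168.41], [-55.51, 124.54], [10.69, 146.95], [-70.63, 250.63], [1, 178], [-165.06, 165.06]. Speed limits (degrees/s): [136.94, 136.94, 172.46, 180, 180, 180].

### API

Orientations are given as [roll, pitch, yaw] about the fixed x, y, z axes, in that order (R = Rz(yaw) Ry(pitch) Rx(roll)).
In Python, from station import bot, camera, job gives the robot as it stands. The module is installed in compiled form; this text tells all that it offers.
- The arm moves only by the tool play_rows, never from a script. Its argument "targets" is a list of rows, each an object with "offset": the shift along the tool's x, y, z in cm, a list of three; "twist": the turn about the tool's z in degrees; "grip": the finger opening in cm, from 0 to 8.54. A call has 1 to 20 rows; each row shifts and turns the commanded pose from where the row before left it, along the tool's axes as they then stand; what a row does not reach is not made up. A row lasts 1/8 s, in which the tool goes at most 62.5 mm and 10.7 degrees, less where a joint would pass 70% of its speed; a pose out of reach is approached as far as the arm can. A call is refused whole if a number of a shift passes 6.25 or a number of a turn 10.7, either way. A call with a gripper value outside its range is refused whole. The fingers move at their own pace and stop on an object; the grip force is fixed at half the most. Time passes only in rows, so rows that do not move let the fingers close. It gives the time, the measured TCP pose, the force, the opening and the grip force at its end, in the units of the state.
- bot.sense(): the state, without advancing time (a new reading comes with each control period).
- camera(name): name is "side" or "top" or "wrist"; returns a dict with "pixels" (480x640x3 uint8, red, green, blue), "depth" (480x640 float32, m along the optical axis (not along the pixel's ray), 0 where there is no reading), "camera_matrix" (3x3 intrinsics, pixels), "R" (3x3) and "t" (3): a world point X has camera coordinates R X + t. Camera axes: x right, y down, z forward; pixel columns grow to the right and rows downward; lengths in m; the calibration is good to about 2 mm. A picture is of the moment at which its call begins.
- job.sign_off(): hands the job in; it is judged then, once.
The state is a dict: "clock": time; "qpos": joint angles; "qvel": joint speeds; "joint_torque": joint torques, N m; "eef_pos": TCP position; "tcp_rot": TCP orientation; "wrist_force": force on the tool from outside, world axes, zero at the start; "ft_torque": the same for the moment, N m; "gripper_width": finger opening in m; "finger_force": force on a finger pad.
Only numpy, scipy, OpenCV 4.12 (cv2) and the standard library are available. Lean on these libraries where they do the work, as an engineer would, in place of code of your own. Each camera call takes 0.05 s, during which the arm holds its last target. There are 200 camera calls.

## Working session

There is one attempt and no reset: what is moved stays moved. The work goes in short steps, Python scripts to look and compute and a tool call to move; the robot and the scene stay as the last step left them, time stands still between calls to the robot, and variables do not carry over. Pictures are saved under pics/ and viewed, at most 10 in all, crops included, and the job is handed in when it is done.

Besides the shell and the picture viewer there is one more tool, called after "Emit:" by a JSON object that holds its "api" and its "payload". play_rows: Moves the arm, as the interface text tells. Its arguments: {"type":"object","properties":{"targets":{"type":"array"}},"required":["targets"]}

```bash
mkdir -p pics; cat > h.py <<'E'
import numpy as np, cv2
from station import bot, camera, job
def world(c,u,v):
    K=c["camera_matrix"]; d=c["depth"][int(v),int(u)]
    p=np.array([(u-K[0,2])/K[0,0]*d,(v-K[1,2])/K[1,1]*d,d])
    return c["R"].T@(p-c["t"])
def cloud(c):
    K=c["camera_matrix"]; d=c["depth"]; v,u=np.indices(d.shape)
    p=np.stack([(u-K[0,2])/K[0,0]*d,(v-K[1,2])/K[1,1]*d,d],-1)
    return (p-c["t"])@c["R"]
def save(c,n,crop=None,s=1):
    im=c["pixels"][:,:,::-1]
    if crop: a,b,e,f=crop; im=im[b:f,a:e]
    cv2.imwrite("pics/"+n,cv2.resize(im,None,fx=s,fy=s,interpolation=cv2.INTER_CUBIC))
E
python3 - <<'E'
from h import *
import pickle
for n in("top","side"):
    c=camera(n); save(c,n+"1.png"); pickle.dump(c,open(n+"1.pkl","wb"))
    print(n,c["camera_matrix"].tolist(),(-c["R"].T@c["t"]).round(3))
print(bot.sense(), bot.pinch_z)
E
```

```text
top [[504.8572616815322, 0.0, 317.67002621320074], [0.0, 504.8572616815322, 226.75378670779887], [0.0, 0.0, 1.0]] [0.364 0.008 1.05 ]
side [[488.32983982009955, 0.0, 320.9478506734381], [0.0, 488.32983982009955, 247.75506817321227], [0.0, 0.0, 1.0]] [0.235 0.409 0.646]
{'clock': 0.1, 'qpos': array([ 5.04547633e+01,  1.79562389e+01,  8.58482379e+01, -1.68157065e-04,
        7.62613643e+01, -1.27986406e+01]), 'qvel': array([-0.05142656,  0.02380363, -0.1279817 ,  0.0843163 , -0.01394289,
       -0.06495871]), 'joint_torque': array([ 3.84844607e-03, -4.12906516e+01, -2.60138744e+01, -1.12254154e-04,
        3.13583674e-03, -1.14447707e-05]), 'eef_pos': array([0.23612977, 0.46865108, 0.23080162]), 'tcp_rot': array([-1.79935759e+02, -1.44262234e-02,  1.53253436e+02]), 'wrist_force': array([ 0.64955413,  0.99238691, -0.88903551]), 'ft_torque': array([-0.00832496,  0.01128625, -0.01126973]), 'finger_force': 0.0, 'gripper_width': 0.08538981945912515} 0.0187
```

View pics/top1.png

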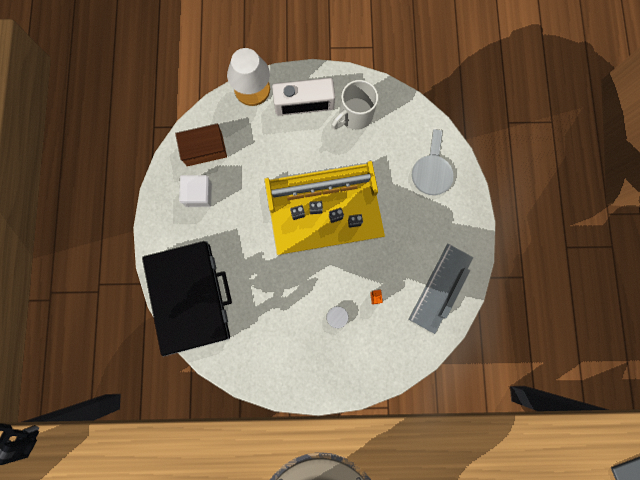

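View pics/side1.png

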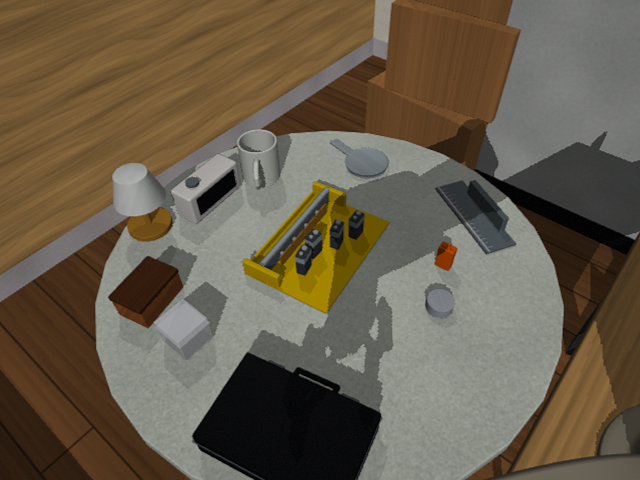

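The top view shows the ruler at px (441,288), with its rib on the right long side and its working edge on the left. The tray is at (325,210) with its open front at the bottom, and the four dark batteries are at (297,212), (316,207), (336,215) and (355,221). The case is at (187,297). Possible mix-ups are the orange look-alike at (377,297), which I won't use, and the spoon rest at (433,175), which is not the ruler. The side view agrees, with the rib at about (487,205).

```bash
cat >> h.py <<'E'
def rect(P):
    (c,s,a)=cv2.minAreaRect((P[:,:2]*1000).astype(np.float32)); return np.round(c,1),np.round(s,1),round(a,1)
E
python3 - <<'E'
from h import *
import pickle
for n,boxes in (("top",dict(ruler=(400,235,480,340),case=(140,235,232,360),tray=(262,160,388,260),tin=(322,300,352,330))),
                ("side",dict(ruler=(430,175,520,255),case=(185,350,385,480),tray=(240,180,392,315),tin=(422,285,458,322)))):
    c=pickle.load(open(n+"1.pkl","rb")); W=cloud(c); px=c["pixels"].astype(int)
    save(c,n+"_crop.png",boxes["ruler"],5)
    print(n,"table z",np.median(W[380:395,300:330,2]) if n=="top" else np.median(W[340:350,480:500,2]))
    for k,(a,b,e,f) in boxes.items():
        w=W[b:f,a:e].reshape(-1,3); p=px[b:f,a:e].reshape(-1,3)
        if k=="ruler":
            m=(w[:,2]>.002)&(w[:,2]<.009)|(w[:,2]>.02)
            print(k,"all",rect(w[(w[:,2]>.0025)&(w[:,2]<.04)])); r=w[(w[:,2]>.028)]; print(" rib",rect(r),np.median(r[:,2]),np.percentile(r[:,2],[1,99]).round(4))
            q=w[(w[:,2]>.0025)&(w[:,2]<.009)];print(" blade z",np.median(q[:,2]))
        elif k=="case":
            r=w[w[:,2]>.045]; print(k,rect(r),np.median(r[:,2]))
        elif k=="tray":
            y=(p[:,0]>120)&(p[:,2]<60)&(p[:,1]>80)
            r=w[y&(w[:,2]<.008)]; print(k,rect(r),np.median(r[:,2])); r=w[y&(w[:,2]>.028)]; print(" cheek",rect(r),np.median(r[:,2]), np.percentile(r[:,2],99))
            dk=(p.max(1)<90)&(w[:,2]>.038)&(w[:,2]<.056)
            M=np.zeros((f-b,e-a),np.uint8); M.reshape(-1)[dk]=1
            nn,l,s,ce=cv2.connectedComponentsWithStats(M)
            for i in range(1,nn):
                if s[i,4]>15: r=w[l.reshape(-1)==i]; print("  bat",rect(r),s[i,4],ce[i]+[a,b],np.median(r[:,2]))
        else:
            r=w[w[:,2]>.012]; print(k,rect(r),np.median(r[:,2]))
E
```

```text
top table z 0.00074242564926662
ruler all (array([ 442.1, -256.3]), array([167. , 219.8]), 87.2)
 rib (array([ 385., -162.]), array([ 76.5, 333.4]), 19.8) 0.03475525355203943 [0.029  1.0501]
 blade z 0.004294119377042462
case (array([440.7, 178.2]), array([207. , 310.9]), 9.5) 0.05119540544669584
tray (array([608.9, -20.1]), array([157.9, 228.7]), 9.1) 0.004109630511682242
 cheek (array([531. , -32.5]), array([316.9, 228.8]), 8.8) 0.03403525748283225 1.050097670921008
  bat (array([606.8,  -1.4]), array([15.9, 24.8]), 4.1) 72 [315.40277778 205.81944444] 0.04981737253939691
  bat (array([596.8,  37. ]), array([15.8, 24.9]), 15.4) 69 [296.68115942 210.98550725] 0.04985750868459831
  bat (array([589.9, -42.4]), array([16.3, 26. ]), 16.9) 93 [335.72043011 213.76344086] 0.04938113906091761
  bat (array([577.5, -81.7]), array([16.6, 26.4]), 4.9) 98 [355.         219.20408163] 0.04976758580443504
tin (array([383.8, -26.8]), array([67.6, 41.7]), 87.8) 0.020946885563060843
side table z 0.00043482991631784687
ruler all (array([ 427.5, -244.7]), array([155.6, 244.3]), 30.5)
 rib (array([350.6, 
[... 183 characters left out ...]
ray (array([605.7, -15.2]), array([156.7, 224. ]), 9.1) 0.0030855841401150894
 cheek (array([510.1, 177.8]), array([161. , 700.5]), 37.1) 0.03275384651354038 0.6464394216642018
  bat (array([575.6, -80.1]), array([17.8, 26.5]), 5.3) 164 [355.57926829 217.92073171] 0.04845376707525611
  bat (array([587.8, -41.4]), array([17. , 26.9]), 18.9) 164 [336.2804878  227.44512195] 0.04873989875966009
  bat (array([ 6.045e+02, -5.000e-01]), array([18. , 29.3]), 0.7) 134 [313.35074627 236.90298507] 0.048195089625199854
  bat (array([594.7,  37.8]), array([16.9, 28.1]), 15.2) 133 [303.03759398 253.21804511] 0.048488796865364905
tin (array([321. , 175.8]), array([ 42.8, 494.7]), 15.4) 0.019957716666634942
```

View pics/top_crop.png

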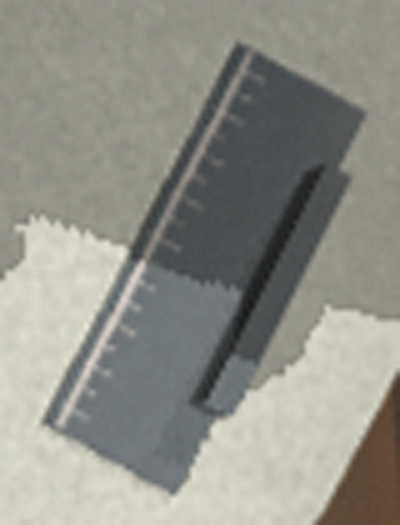

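The crop confirms the ruler: the scale along the left working edge runs from crop px (45,425) to (240,45), and the rib runs from (210,405) to (330,170). Pixels with no depth spoiled some of the fits, so I'll redo those.

```bash
python3 - <<'E'
from h import *
import pickle
R={}
for n,boxes in (("top",dict(ruler=(400,235,480,340),case=(140,235,232,360),cheek=(262,160,388,260),tin=(322,300,352,330))),
                ("side",dict(ruler=(430,175,520,255),case=(185,350,385,480),cheek=(240,180,392,315),tin=(422,285,458,322)))):
    c=pickle.load(open(n+"1.pkl","rb")); W=cloud(c); px=c["pixels"].astype(int)
    for k,(a,b,e,f) in boxes.items():
        w=W[b:f,a:e].reshape(-1,3); p=px[b:f,a:e].reshape(-1,3); ok=(c["depth"][b:f,a:e].reshape(-1)>0)&(w[:,2]<.07)
        def show(l,m):
            M=(m&ok).reshape(f-b,e-a).astype(np.uint8); nn,L,s,ce=cv2.connectedComponentsWithStats(M)
            for i in range(1,nn):
                if s[i,4]>40: r=w[L.reshape(-1)==i]; print(n,l,*rect(r),"z",np.median(r[:,2]).round(4),s[i,4])
        if k=="ruler":
            show("rib",w[:,2]>.028); show("ruler",(w[:,2]>.0028))
        elif k=="case": show(k,w[:,2]>.045)
        elif k=="cheek":
            y=(p[:,0]>120)&(p[:,2]<60)&(p[:,1]>80); show(k,y&(w[:,2]>.028)); show("bar",~y&(w[:,2]>.02)&(w[:,2]<.042))
        else: show(k,w[:,2]>.012)
E
```

```text
top rib [ 426.4 -277.6] [ 13.  109.2] 60.3 z 0.0346 358
top ruler [ 439.2 -260.9] [ 74.7 196.8] 61.0 z 0.0056 2444
top case [427.1 260.1] [200.2 135.5] 13.2 z 0.0512 6804
top cheek [ 670.7 -121. ] [67.4 11. ] 8.8 z 0.034 149
top cheek [636.8  95.4] [68.6  8.6] 8.7 z 0.034 132
top bar [650.7 -13.6] [ 21.3 211.1] 8.8 z 0.0374 644
top tin [383.3 -40.5] [40.4 41.6] 88.9 z 0.0209 369
side rib [ 424.9 -277.6] [ 14.7 110.9] 59.5 z 0.0336 396
side rib [ 419.1 -118.4] [26.5 19. ] 4.2 z 0.0457 205
side ruler [ 429.6 -268.5] [ 91.  182.9] 58.8 z 0.005 2699
side ruler [ 419.1 -118.4] [26.5 19. ] 4.2 z 0.0456 207
side case [424.4 261.2] [200.1 132.2] 13.7 z 0.0502 15341
side cheek [ 670.1 -118.4] [61.4 15.8] 12.3 z 0.0325 135
side cheek [634.6  97.1] [68.3 11.3] 9.4 z 0.0325 236
side bar [786.7 -50.3] [10.2 34.6] 41.3 z 0.0303 41
side bar [649.1 -15.1] [ 25.9 215.4] 10.4 z 0.0311 1195
side bar [ 639.4 -122.4] [14.7  9.3] 54.2 z 0.0263 45
side bar [570.1 -78.2] [31. 16.] 65.2 z 0.0315 125
side bar [581.5 -40.7] [31.7 14.6] 78.5 z 0.0314 110
side bar [599.8  20.1] [19.5 65.4] 12.6 z 0.0314 256
side tin [380.  -39.6] [43.  42.6] 53.0 z 0.0199 583
```

Emit:
{"api": "play_rows", "payload": {"targets": [{"offset": [-3.16,-3.63,0],"twist": 0,"grip": 5},{"offset": [-3.16,-3.63,0],"twist": 0,"grip": 5},{"offset": [-3.16,-3.63,0],"twist": 0,"grip": 5},{"offset": [-3.16,-3.63,0],"twist": 0,"grip": 5},{"offset": [-3.16,-3.63,0],"twist": 0,"grip": 5},{"offset": [-3.16,-3.63,0],"twist": 0,"grip": 5},{"offset": [-3.16,-3.63,0],"twist": 0,"grip": 5},{"offset": [-3.16,-3.63,0],"twist": 0,"grip": 5},{"offset": [-3.16,-3.63,0],"twist": 0,"grip": 5},{"offset": [-3.16,-3.63,0],"twist": 0,"grip": 5},{"offset": [-3.16,-3.63,0],"twist": 0,"grip": 5},{"offset": [-3.16,-3.63,0],"twist": 0,"grip": 5},{"offset": [-3.16,-3.63,0],"twist": 0,"grip": 5},{"offset": [-3.16,-3.63,0],"twist": 0,"grip": 5},{"offset": [-3.16,-3.63,0],"twist": 0,"grip": 5},{"offset": [-3.16,-3.63,0],"twist": 0,"grip": 5},{"offset": [0,0,3],"twist": 3,"grip": 5},{"offset": [0,0,0],"twist": 0,"grip": 5},{"offset": [0,0,0],"twist": 0,"grip": 5}]}}

```text
clock: 2.48
eef_pos: [0.4266, -0.2772, 0.2022]
tcp_rot: [-180.0, 0.0, 150.3]
wrist_force: [-0.6, -0.2, -0.0]
gripper_width: 0.0501
finger_force: 0.0
```

```bash
python3 - <<'E'
from h import *
s=bot.sense(); print(s["eef_pos"],s["tcp_rot"],s["qpos"].round(1),s["wrist_force"],s["ft_torque"])
c=camera("wrist"); save(c,"w1.png"); W=cloud(c); ok=(c["depth"]>0)
for l,m in (("rib",(W[...,2]>.028)&(W[...,2]<.06)),("blade",(W[...,2]>.0026)&(W[...,2]<.06))):
    nn,L,st,ce=cv2.connectedComponentsWithStats((m&ok).astype(np.uint8))
    for i in range(1,nn):
        if st[i,4]>300: r=W[L==i]; print(l,*rect(r),"z",np.median(r[:,2]).round(4),st[i])
E
```

```text
[ 0.42662875 -0.27716751  0.20224362] [-1.79984235e+02  4.80676878e-02  1.50341548e+02] [ -46.2   17.3   91.2   -0.    71.5 -106.6] [-0.57211435 -0.20161152 -0.01099853] [ 0.03875989  0.01600683 -0.01214156]
rib [ 419.9 -120.1] [26.8 18.1] 5.3 z 0.0467 [450 114  38  38 914]
rib [ 425.4 -278.2] [ 11.4 109.8] 59.9 z 0.0351 [ 310  165   13  111 1359]
rib [586.7 -50.8] [97.  29.6] 71.3 z 0.0462 [ 541  233   99   43 2166]
rib [661.3 -70.6] [ 70.5 113.7] 9.1 z 0.0347 [ 528  282  112   82 2026]
rib [ 802.9 -101.5] [33.4 74.3] 17.6 z 0.0443 [ 573  398   67   57 1874]
blade [383.1 -35.5] [55.4 45.3] 82.2 z 0.0208 [ 494   14   63   63 2814]
blade [ 427.5 -114.6] [50.1 27.9] 34.8 z 0.0454 [ 440  114   49   38 1234]
blade [ 438.5 -257.2] [ 61.4 183. ] 59.6 z 0.0053 [ 310  125   63  170 9604]
blade [628.2 -41.1] [194.5 185. ] 8.6 z 0.005 [  476   143   164   221 19902]
blade [ 651.8 -228.8] [38.  18.1] 45.9 z 0.0081 [428 346  33  18 321]
blade [820.3 -84.5] [74.2 98.1] 9.7 z 0.0307 [ 558  378   82   77 3513]
```

View pics/w1.png

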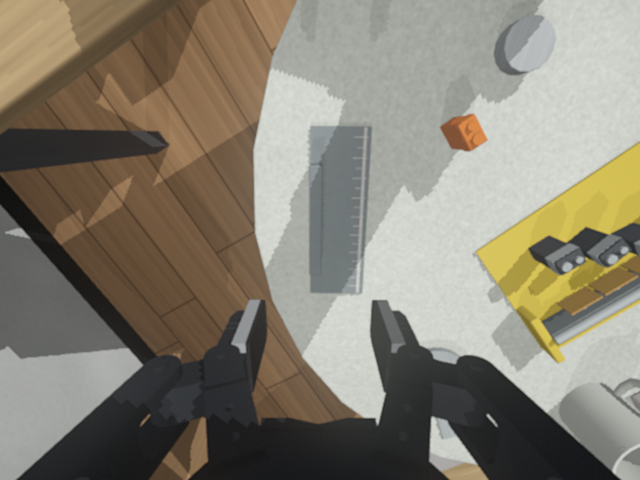

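The wrist view shows the ruler at (340,210), its rib at about px (316,220) and the fingers centred on it. The measured rib centre is (425.5, -278.0) mm at 59.8°, with its top at 35 mm, so I'll descend and grip.

Emit:
{"api": "play_rows", "payload": {"targets": [{"offset": [0,-0.12,3],"twist": 0.5,"grip": 5},{"offset": [0,0,4],"twist": 0,"grip": 5},{"offset": [0,0,4],"twist": 0,"grip": 5},{"offset": [0,0,4],"twist": 0,"grip": 5},{"offset": [0,0,2.5],"twist": 0,"grip": 5},{"offset": [0,0,1.25],"twist": 0,"grip": 5},{"offset": [0,0,0.5],"twist": 0,"grip": 5},{"offset": [0,0,0],"twist": 0,"grip": 3},{"offset": [0,0,0],"twist": 0,"grip": 1.8},{"offset": [0,0,0],"twist": 0,"grip": 0},{"offset": [0,0,0],"twist": 0,"grip": 0},{"offset": [0,0,0],"twist": 0,"grip": 0},{"offset": [0,0,0],"twist": 0,"grip": 0},{"offset": [0,0,0],"twist": 0,"grip": 0}]}}

```text
clock: 4.28
eef_pos: [0.4263, -0.2789, 0.0097]
tcp_rot: [-180.0, 0.1, 149.8]
wrist_force: [-1.0, 0.6, 5.9]
gripper_width: 0.0107
finger_force: 59.8
```

Emit:
{"api": "play_rows", "payload": {"targets": [{"offset": [0,0,-0.3],"twist": 0,"grip": 0},{"offset": [0,0,-1],"twist": 0,"grip": 0},{"offset": [0,0,-2],"twist": 0,"grip": 0},{"offset": [0,0,-2.5],"twist": 0,"grip": 0},{"offset": [0,0,-2.5],"twist": 0,"grip": 0},{"offset": [0,0,-2],"twist": 0,"grip": 0},{"offset": [0,0,-1],"twist": 0,"grip": 0},{"offset": [0,0,0],"twist": 0,"grip": 0},{"offset": [0,0,0],"twist": 0,"grip": 0}]}}

```text
clock: 5.4
eef_pos: [0.4255, -0.2781, 0.121]
tcp_rot: [180.0, -0.1, 149.8]
wrist_force: [-0.6, 0.1, -2.2]
gripper_width: 0.0111
finger_force: 58.7
```

```bash
cat >> h.py <<'E'
def ruler(c, zmin, zmax):
    "blade plane and outline of the held ruler seen in c"
    W=cloud(c); px=c["pixels"].astype(int); m=(c["depth"]>0)&(W[...,2]>zmin)&(W[...,2]<zmax)
    nn,L,st,ce=cv2.connectedComponentsWithStats(m.astype(np.uint8))
    for i in range(1,nn):
        if st[i,4]>400:
            r=W[L==i]; A=np.c_[r[:,:2],np.ones(len(r))]; k=np.linalg.lstsq(A,r[:,2],rcond=None)[0]
            print(*rect(r),"z",np.median(r[:,2]).round(4),"slope",k[:2].round(4),st[i])
E
python3 - <<'E'
from h import *
s=bot.sense(); print(s["eef_pos"],s["tcp_rot"],s["wrist_force"],s["ft_torque"],s["gripper_width"])
c=camera("top"); ruler(c,.1,.13); c=camera("side"); ruler(c,.1,.13); c=camera("wrist"); ruler(c,.1,.13); save(c,"w2.png")
E
```

```text
[ 0.4255069  -0.27809936  0.12103597] [ 1.79978497e+02 -8.02798080e-02  1.49753968e+02] [-0.61624263  0.09195295 -2.21880697] [-0.012978    0.03949829  0.03084795] 0.01111234041185707
[881.8 137. ] [69.2 64.2] 73.3 z 0.1252 slope [0.2829 0.0746] [229  48  36  36 842]
[ 443.6 -247.3] [ 41.3 179.9] 60.0 z 0.116 slope [-0.0033 -0.003 ] [ 419  234   61   94 1465]
[ 437.2 -255. ] [ 62.8 183.8] 60.2 z 0.1156 slope [-0.0353 -0.0561] [ 444  134   91   74 2704]
[879.3 138.1] [64.4 65.9] 19.3 z 0.1226 slope [ 0.3044 -0.1396] [ 112  163   44   37 1233]
[ 411.7 -241. ] [ 60.4 120.6] 59.8 z 0.1165 slope [-0.0031 -0.0048] [  305   114   143   244 24878]
```

View pics/w2.png

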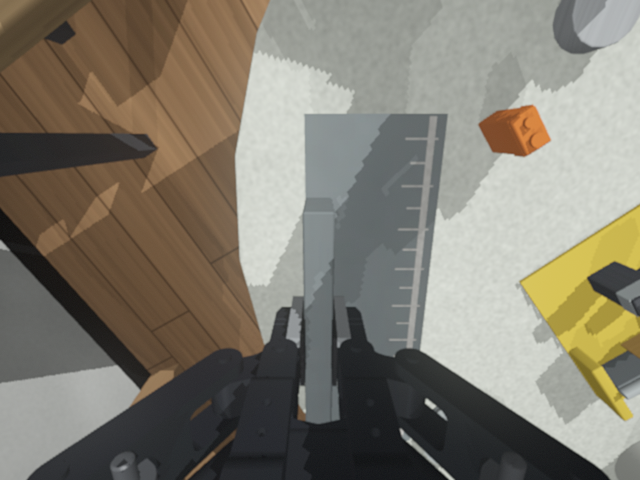

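The ruler is held level: the blade top is at z 116 mm, it slopes less than 0.005, and its yaw is 60°. It sits cleanly in the fingers around px (318,300). Next I carry it to the tray front and turn it square.

Emit:
{"api": "play_rows", "payload": {"targets": [{"offset": [0.3,1.0,0],"twist": 0,"grip": 0},{"offset": [0.54,2.0,0],"twist": 0,"grip": 0},{"offset": [0.54,2.0,0],"twist": 0,"grip": 0},{"offset": [0.6,2.3,0],"twist": 0,"grip": 0},{"offset": [0.6,2.3,0],"twist": 0,"grip": 0},{"offset": [0.6,2.3,0],"twist": 0,"grip": 0},{"offset": [0.6,2.3,0],"twist": 0,"grip": 0},{"offset": [0.6,2.3,0],"twist": 0,"grip": 0},{"offset": [0.6,2.2,0],"twist": 0,"grip": 0},{"offset": [0.6,2.2,0],"twist": 0,"grip": 0},{"offset": [0.54,2.0,0],"twist": 0,"grip": 0},{"offset": [0.34,1.2,0],"twist": 0,"grip": 0},{"offset": [0,0,0],"twist": 7.85,"grip": 0},{"offset": [0,0,0],"twist": 10,"grip": 0},{"offset": [0,0,0],"twist": 10,"grip": 0},{"offset": [0,0,0],"twist": 10,"grip": 0},{"offset": [0,0,0],"twist": 9,"grip": 0},{"offset": [0,0,0],"twist": 4,"grip": 0},{"offset": [0,0,0],"twist": 0,"grip": 0},{"offset": [0,0,0],"twist": 0,"grip": 0}]}}

```text
clock: 8.05
eef_pos: [0.4913, -0.0374, 0.1218]
tcp_rot: [-180.0, -0.0, 99.0]
wrist_force: [0.1, 0.3, -1.1]
gripper_width: 0.011
finger_force: 58.8
```

```bash
python3 - <<'E'
from h import *
s=bot.sense(); print(s["eef_pos"],s["tcp_rot"],s["wrist_force"],s["ft_torque"],s["gripper_width"],s["qpos"].round(1))
for n in("top","wrist"):
    c=camera(n); ruler(c,.105,.135); W=cloud(c); px=c["pixels"].astype(int)
    y=(c["depth"]>0)&(px[...,0]>120)&(px[...,2]<60)&(px[...,1]>80)
    nn,L,st,ce=cv2.connectedComponentsWithStats((y&(W[...,2]>.026)&(W[...,2]<.045)).astype(np.uint8))
    for i in range(1,nn):
        if st[i,4]>60: print(n,"cheek",*rect(W[L==i]),st[i])
    dk=(c["depth"]>0)&(px.max(2)<100)&(W[...,2]>.042)&(W[...,2]<.056)
    nn,L,st,ce=cv2.connectedComponentsWithStats(dk.astype(np.uint8))
    for i in range(1,nn):
        if st[i,4]>60: print(n,"dark",*rect(W[L==i]),st[i])
save(c,"w3.png")
E
```

```text
[ 0.49134002 -0.03742634  0.12180787] [-1.79999147e+02 -1.79051767e-03  9.89941348e+01] [ 0.07335025  0.32462835 -1.09184002] [0.00367772 0.07355654 0.00976377] 0.010955881131495456 [-18.   20.8  99.6   0.   59.6 -27. ]
[883.4 134.1] [63.6 67.1] 48.5 z 0.1269 slope [0.24   0.0535] [229  48  35  35 902]
top cheek [ 670.5 -121.1] [67.5 10.4] 8.9 [367 161  11  32 156]
top cheek [636.9  95.3] [67.5  8.5] 8.9 [265 178   9  33 136]
top dark [826.7  18.6] [  4.1 100.5] 5.8 [281 101  48   8 132]
top dark [746.4 238.4] [61.8 90.5] 13.0 [ 176  124   48   37 1227]
top dark [426.9 259.6] [199.  135.5] 13.5 [ 142  241   85  115 6790]
[510.9  -3. ] [ 60.5 120.9] 9.1 z 0.1171 slope [-0.0161 -0.0069] [  304   114   145   244 25068]
wrist cheek [634.6  91.5] [68.1  8.4] 2.5 [512  86 112  15 278]
wrist cheek [ 650.2 -120.3] [33.2  6.8] 19.3 [465 364  41  11 163]
wrist dark [595.4  37. ] [16.9 25.5] 15.6 [479 156  31  42 763]
wrist dark [605.7  -0.9] [17.7 25.4] 4.1 [474 216  35  38 657]
wrist dark [588.2 -42.2] [16.5 25.8] 19.0 [435 267  27  36 592]
wrist dark [581.  -80.8] [ 7.1 25.4] 5.6 [423 311  10  34 193]
```

View pics/w3.png

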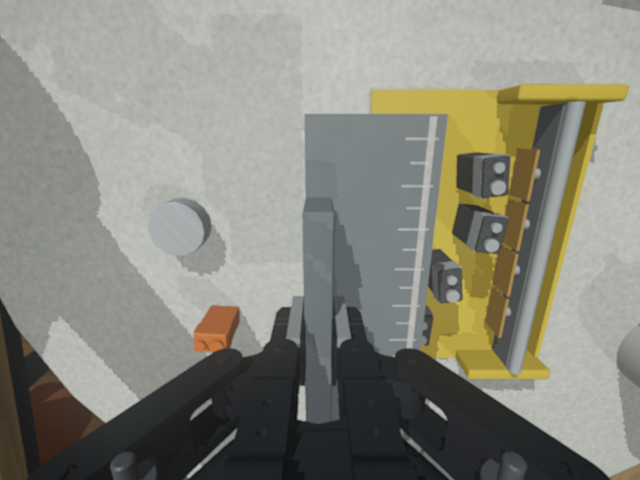

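The view shows the ruler edge at px column 440, ahead of all four batteries at (484,172), (480,228), (446,278) and (427,325). The brass pads are at columns 500 to 530, and the ruler is square to the tray within 0.2°. I lower it.

Emit:
{"api": "play_rows", "payload": {"targets": [{"offset": [0,0,1],"twist": 0.1,"grip": 0},{"offset": [0,0,1.5],"twist": 0,"grip": 0},{"offset": [0,0,1.5],"twist": 0,"grip": 0},{"offset": [0,0,1.5],"twist": 0,"grip": 0},{"offset": [0,0,1.5],"twist": 0,"grip": 0},{"offset": [0,0,1.2],"twist": 0,"grip": 0},{"offset": [0,0,0.8],"twist": 0,"grip": 0},{"offset": [0,0,0.5],"twist": 0,"grip": 0},{"offset": [0,0,0.2],"twist": 0,"grip": 0},{"offset": [0,0,0],"twist": 0,"grip": 0},{"offset": [0,0,0],"twist": 0,"grip": 0},{"offset": [0,0,0],"twist": 0,"grip": 0},{"offset": [0,0,0],"twist": 0,"grip": 0}]}}

```text
clock: 9.78
eef_pos: [0.4915, -0.0377, 0.0249]
tcp_rot: [180.0, 0.0, 98.8]
wrist_force: [0.4, 0.3, -1.6]
gripper_width: 0.0108
finger_force: 58.8
```

```bash
cat > f.py <<'E'
from h import *
T=np.deg2rad(8.9); R2=np.array([[np.cos(T),np.sin(T)],[-np.sin(T),np.cos(T)]]); O=np.array([.6087,-.0195])
def st():
    s=bot.sense(); p=R2@(s["eef_pos"][:2]-O)*1000
    print(round(s["clock"],2),"edge x %.1f y %.1f"%(p[0]+54,p[1]),"z",s["eef_pos"][2].round(4),"yaw",s["tcp_rot"][2].round(2),"F",(R2@s["wrist_force"][:2]).round(2),s["wrist_force"][2].round(2),"M",s["ft_torque"].round(3),"w",s["gripper_width"].round(4))
st()
E
python3 f.py; python3 - <<'E'
from h import *
from f import R2,O
c=camera("wrist"); ruler(c,.012,.026)
c=camera("side"); ruler(c,.012,.026)
# brass pads
px=c["pixels"].astype(int); W=cloud(c); L=(W[...,:2]-O)@R2.T
m=(c["depth"]>0)&(W[...,2]>.008)&(W[...,2]<.028)&(px[...,0]-px[...,2]>40)&(px[...,1]<.8*px[...,0])&(L[...,0]>.01)&(L[...,0]<.06)&(abs(L[...,1])<.085)
print(m.sum(), np.percentile(L[m][:,0],[5,25,50,75,95]).round(4))
E
```

```text
Traceback (most recent call last):
  File "f.py", line 6, in <module>
    st()
    ~~^^
  File "f.py", line 5, in st
    print(round(s["clock"],2),"edge x %.1f y %.1f"%(p[0]+54,p[1]),"z",s["eef_pos"][2].round(4),"yaw",s["tcp_rot"][2].round(2),"F",(R2@s["wrist_force"][:2]).round(2),s["wrist_force"][2].round(2),"M",s["ft_torque"].round(3),"w",s["gripper_width"].round(4))
                                                                                                                                                                                                                                  ^^^^^^^^^^^^^^^^^^^^^^^^
AttributeError: 'float' object has no attribute 'round'
Traceback (most recent call last):
  File "f.py", line 6, in <module>
    st()
    ~~^^
  File "f.py", line 5, in st
    print(round(s["clock"],2),"edge x %.1f y %.1f"%(p[0]+54,p[1]),"z",s["eef_pos"][2].round(4),"yaw",s["tcp_rot"][2].round(2),"F",(R2@s["wrist_force"][:2]).round(2),s["wrist_force"][2].round(2),"M",s["ft_torque"].round(3),"w",s["gripper_width"].round(4))
                                                                                                                                                                                                                                  ^^^^^^^^^^^^^^^^^^^^^^^^
AttributeError: 'float' object has no attribute 'round'
```

```bash
sed -i 's/s\["gripper_width"\].round(4)/round(s["gripper_width"],4)/' f.py; python3 - <<'E'
from h import *
from f import R2,O
c=camera("wrist"); ruler(c,.012,.026)
c=camera("side"); ruler(c,.012,.026)
px=c["pixels"].astype(int); W=cloud(c); L=(W[...,:2]-O)@R2.T
m=(c["depth"]>0)&(W[...,2]>.008)&(W[...,2]<.028)&(px[...,0]-px[...,2]>40)&(px[...,1]<.8*px[...,0])&(L[...,0]>.01)&(L[...,0]<.06)&(abs(L[...,1])<.085)
print(m.sum(), np.percentile(L[m][:,0],[5,25,50,75,95]).round(4))
E
```

```text
9.78 edge x -64.6 y 0.2 z 0.0249 yaw 98.81 F [0.46 0.26] -1.56 M [ 0.029  0.048 -0.033] w 0.0108
[603.8  88.8] [ 7.7 12.4] 39.9 z 0.0162 slope [-0.5586 -0.2823] [618  54  22  29 489]
[510.9  -3.4] [ 60.4 121.1] 8.7 z 0.0202 slope [0.0013 0.0016] [  305   114   143   244 24750]
[589.3  38.8] [30.  14.2] 74.3 z 0.0195 slope [-0.0027 -0.0039] [ 540  162   61   64 1365]
[381.5 -40.8] [44.  43.5] 79.9 z 0.0207 slope [-0.0492 -0.0449] [  50  236   99   87 6396]
[634.4  13.8] [ 4.3 14.3] 11.6 z 0.0194 slope [-0.7455 -0.0911] [610 240  30  32 657]
[599.8   2.2] [30.1 14.9] 60.5 z 0.0195 slope [-0.0086  0.0053] [ 526  243   65   59 1291]
[582.2 -41. ] [30.1 15.2] 74.8 z 0.0194 slope [ 0.0125 -0.0034] [476 311  46  60 997]
[652.8 -66. ] [ 14.7 104.7] 9.3 z 0.0214 slope [0.2966 0.091 ] [ 566  311   74  152 3579]
[1765.6 -207.2] [ 19.2 361.1] 0.9 z 0.0186 slope [0.0045 0.001 ] [  0   0 112  46 614]
[646.1 -21.6] [ 33.1 214.8] 2.3 z 0.0198 slope [0.064  0.0053] [266 193  80  76 692]
[510.2  -2.6] [ 61.4 123.5] 8.2 z 0.0194 slope [-0.0098 -0.0058] [ 324  243   59   66 1676]
[380.7 -39.5] [42.5 44. ] 40.1 z 0.0201 slope [ 0.0202 -0.0564] [426 289  29  26 582]
388 [0.0295 0.0301 0.0305 0.0309 0.0315]
```

The brass pads read about tray x = 30.5 mm, so first spring contact should come with the edge near 13.5 mm. I start pushing slowly.

Emit:
{"api": "play_rows", "payload": {"targets": [{"offset": [0,0.4,0],"twist": 0,"grip": 0},{"offset": [0,0.4,0],"twist": 0,"grip": 0},{"offset": [0,0.3,0],"twist": 0,"grip": 0},{"offset": [0,0.2,0],"twist": 0,"grip": 0},{"offset": [0,0.2,0],"twist": 0,"grip": 0},{"offset": [0,0.2,0],"twist": 0,"grip": 0},{"offset": [0,0.2,0],"twist": 0,"grip": 0},{"offset": [0,0.2,0],"twist": 0,"grip": 0},{"offset": [0,0.2,0],"twist": 0,"grip": 0},{"offset": [0,0.2,0],"twist": 0,"grip": 0},{"offset": [0,0.2,0],"twist": 0,"grip": 0},{"offset": [0,0.2,0],"twist": 0,"grip": 0},{"offset": [0,0.2,0],"twist": 0,"grip": 0},{"offset": [0,0.2,0],"twist": 0,"grip": 0},{"offset": [0,0.2,0],"twist": 0,"grip": 0},{"offset": [0,0.2,0],"twist": 0,"grip": 0},{"offset": [0,0.2,0],"twist": 0,"grip": 0},{"offset": [0,0.2,0],"twist": 0,"grip": 0},{"offset": [0,0.2,0],"twist": 0,"grip": 0},{"offset": [0,0.2,0],"twist": 0,"grip": 0}]}}

```text
clock: 12.38
eef_pos: [0.536, -0.0308, 0.0248]
tcp_rot: [-180.0, 0.0, 98.8]
wrist_force: [-0.5, -0.3, -1.5]
gripper_width: 0.0109
finger_force: 58.8
```

```bash
python3 f.py
```

```text
12.38 edge x -19.6 y 0.1 z 0.0248 yaw 98.81 F [-0.6  -0.26] -1.5 M [-0.058  0.11   0.025] w 0.0109
```

Emit:
{"api": "play_rows", "payload": {"targets": [{"offset": [0,0.2,0],"twist": 0,"grip": 0},{"offset": [0,0.2,0],"twist": 0,"grip": 0},{"offset": [0,0.2,0],"twist": 0,"grip": 0},{"offset": [0,0.2,0],"twist": 0,"grip": 0},{"offset": [0,0.2,0],"twist": 0,"grip": 0},{"offset": [0,0.2,0],"twist": 0,"grip": 0},{"offset": [0,0.2,0],"twist": 0,"grip": 0},{"offset": [0,0.2,0],"twist": 0,"grip": 0},{"offset": [0,0.2,0],"twist": 0,"grip": 0},{"offset": [0,0,0],"twist": 0,"grip": 0}]}}

```text
clock: 13.62
eef_pos: [0.5539, -0.028, 0.0248]
tcp_rot: [180.0, 0.0, 98.8]
wrist_force: [-0.4, -0.3, -2.1]
gripper_width: 0.0109
finger_force: 58.8
```

```bash
python3 f.py; python3 - <<'E'
from h import *
c=camera("wrist"); save(c,"w4.png"); ruler(c,.044,.056); ruler(c,.012,.024)
E
```

```text
13.62 edge x -1.5 y 0.1 z 0.0248 yaw 98.81 F [-0.4  -0.28] -2.11 M [-0.031  0.076 -0.005] w 0.0109
[606.8  38.2] [18.4 26.5] 9.4 z 0.05 slope [ 0.1501 -0.0271] [ 455  171   63   72 3706]
[553.2 -21.2] [98.7 37.1] 83.7 z 0.05 slope [-0.0012 -0.0024] [ 271  208   96  216 7117]
[6.128e+02 4.000e-01] [18.1 27.1] 8.3 z 0.05 slope [ 0.1459 -0.0655] [ 443  267   56   65 2955]
[617.7 -32.3] [18.3 15.8] 5.3 z 0.0497 slope [ 0.0349 -0.3676] [ 438  349   45   38 1059]
[ 420.6 -119.3] [26.2 18.6] 6.6 z 0.0469 slope [ 0.0359 -0.2106] [   0  442   54   32 1353]
[645.8  19.1] [ 38.4 171.8] 19.7 z 0.0201 slope [ 0.0115 -0.0182] [ 471   51  107  348 4370]
[684.    2.8] [ 16.9 189.6] 12.5 z 0.0156 slope [0.0854 0.0149] [ 533   77  107  354 5283]
[582.1   8. ] [ 75.9 122.7] 10.8 z 0.0201 slope [0.     0.0011] [  305   114   173   244 25623]
[399.1 -40. ] [10.6 34.6] 3.2 z 0.0182 slope [-0.1267 -0.115 ] [   0  248   28   70 1311]
[ 423. -114.] [15.6 30. ] 62.1 z 0.0183 slope [-0.0019 -0.0146] [  32  394   64   40 1126]
```

View pics/w4.png

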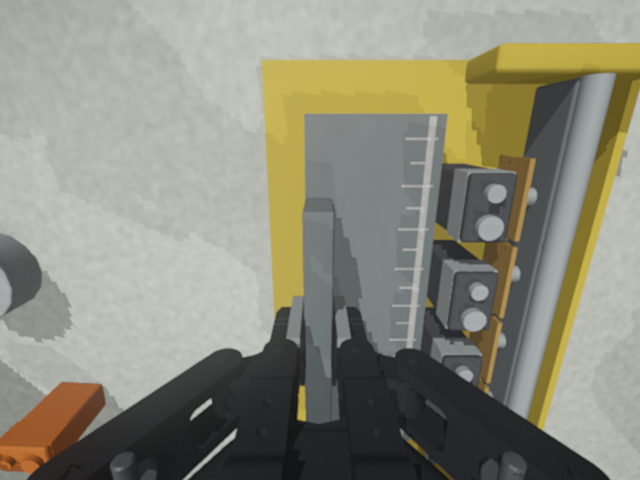

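The batteries stand square against the edge (px column about 440), with the pads just ahead at column 500 to 530. I continue in 1 mm steps.

Emit:
{"api": "play_rows", "payload": {"targets": [{"offset": [0,0.1,0],"twist": 0,"grip": 0},{"offset": [0,0.1,0],"twist": 0,"grip": 0},{"offset": [0,0.1,0],"twist": 0,"grip": 0},{"offset": [0,0.1,0],"twist": 0,"grip": 0},{"offset": [0,0.1,0],"twist": 0,"grip": 0},{"offset": [0,0.1,0],"twist": 0,"grip": 0},{"offset": [0,0.1,0],"twist": 0,"grip": 0},{"offset": [0,0.1,0],"twist": 0,"grip": 0},{"offset": [0,0.1,0],"twist": 0,"grip": 0},{"offset": [0,0,0],"twist": 0,"grip": 0}]}}

```text
clock: 14.92
eef_pos: [0.5627, -0.0266, 0.0248]
tcp_rot: [180.0, 0.0, 98.8]
wrist_force: [-1.0, 0.6, -0.5]
gripper_width: 0.011
finger_force: 58.7
```

```bash
python3 f.py
```

```text
14.93 edge x 7.5 y 0.1 z 0.0248 yaw 98.81 F [-0.9   0.76] -0.47 M [-0.045  0.138 -0.023] w 0.011
```

Emit:
{"api": "play_rows", "payload": {"targets": [{"offset": [0,0.1,0],"twist": 0,"grip": 0},{"offset": [0,0.1,0],"twist": 0,"grip": 0},{"offset": [0,0.1,0],"twist": 0,"grip": 0},{"offset": [0,0.1,0],"twist": 0,"grip": 0},{"offset": [0,0,0],"twist": 0,"grip": 0}]}}

```text
clock: 15.55
eef_pos: [0.5666, -0.026, 0.0248]
tcp_rot: [180.0, 0.0, 98.8]
wrist_force: [-0.4, -0.3, -2.0]
gripper_width: 0.0109
finger_force: 58.8
```

```bash
python3 f.py
```

```text
15.55 edge x 11.4 y 0.0 z 0.0248 yaw 98.8 F [-0.47 -0.27] -2.02 M [-0.005  0.125 -0.043] w 0.0109
```

Emit:
{"api": "play_rows", "payload": {"targets": [{"offset": [0,0.05,0],"twist": 0,"grip": 0},{"offset": [0,0.05,0],"twist": 0,"grip": 0},{"offset": [0,0.05,0],"twist": 0,"grip": 0},{"offset": [0,0.05,0],"twist": 0,"grip": 0},{"offset": [0,0,0],"twist": 0,"grip": 0}]}}

```text
clock: 16.18
eef_pos: [0.5685, -0.0257, 0.0248]
tcp_rot: [-180.0, -0.0, 98.8]
wrist_force: [-0.8, -0.2, -0.7]
gripper_width: 0.0112
finger_force: 59.0
```

```bash
python3 f.py
```

```text
16.18 edge x 13.3 y 0.1 z 0.0248 yaw 98.81 F [-0.85 -0.06] -0.7 M [-0.063  0.219 -0.011] w 0.0112
```

Emit:
{"api": "play_rows", "payload": {"targets": [{"offset": [0,0.05,0],"twist": 0,"grip": 0},{"offset": [0,0.05,0],"twist": 0,"grip": 0},{"offset": [0,0,0],"twist": 0,"grip": 0}]}}

```text
clock: 16.55
eef_pos: [0.5691, -0.0256, 0.0247]
tcp_rot: [-179.9, -0.0, 98.8]
wrist_force: [-5.3, -1.5, 1.7]
gripper_width: 0.0108
finger_force: 59.3
```

```bash
python3 f.py
```

```text
16.55 edge x 13.9 y 0.1 z 0.0247 yaw 98.81 F [-5.48 -0.68] 1.72 M [-0.288  0.758  0.067] w 0.0108
```

Emit:
{"api": "play_rows", "payload": {"targets": [{"offset": [0,0.05,0],"twist": 0,"grip": 0},{"offset": [0,0,0],"twist": 0,"grip": 0}]}}

```text
clock: 16.8
eef_pos: [0.5694, -0.0256, 0.0247]
tcp_rot: [-179.9, -0.0, 98.8]
wrist_force: [-5.9, -0.4, 1.8]
gripper_width: 0.0106
finger_force: 59.4
```

```bash
python3 f.py
```

```text
16.8 edge x 14.2 y 0.1 z 0.0247 yaw 98.81 F [-5.85  0.54] 1.82 M [-0.205  0.993  0.016] w 0.0106
```

Emit:
{"api": "play_rows", "payload": {"targets": [{"offset": [0,0,0],"twist": 0,"grip": 0},{"offset": [0,0,0],"twist": 0,"grip": 0}]}}

```text
clock: 17.05
eef_pos: [0.5694, -0.0255, 0.0247]
tcp_rot: [-179.9, -0.0, 98.8]
wrist_force: [-6.0, -1.4, 1.3]
gripper_width: 0.0107
finger_force: 59.4
```

```bash
python3 f.py
```

```text
17.05 edge x 14.2 y 0.1 z 0.0247 yaw 98.81 F [-6.15 -0.47] 1.27 M [-0.293  0.99  -0.011] w 0.0107
```

Emit:
{"api": "play_rows", "payload": {"targets": [{"offset": [0,0.05,0],"twist": 0,"grip": 0},{"offset": [0,0.05,0],"twist": 0,"grip": 0},{"offset": [0,0,0],"twist": 0,"grip": 0}]}}

```text
clock: 17.42
eef_pos: [0.5699, -0.0255, 0.0247]
tcp_rot: [-179.8, -0.0, 98.8]
wrist_force: [-9.0, -1.4, 3.0]
gripper_width: 0.0106
finger_force: 59.7
```

```bash
python3 f.py
```

```text
17.43 edge x 14.8 y 0.1 z 0.0247 yaw 98.81 F [-9.13 -0.  ] 2.99 M [-0.334  1.339  0.018] w 0.0106
```

Emit:
{"api": "play_rows", "payload": {"targets": [{"offset": [0,0.05,0],"twist": 0,"grip": 0},{"offset": [0,0,0],"twist": 0,"grip": 0}]}}

```text
clock: 17.68
eef_pos: [0.5701, -0.0254, 0.0247]
tcp_rot: [-179.8, -0.0, 98.8]
wrist_force: [-9.9, -2.4, 4.8]
gripper_width: 0.0108
finger_force: 59.9
```

```bash
python3 f.py; python3 - <<'E'
from h import *
c=camera("wrist"); ruler(c,.012,.024); ruler(c,.045,.056)
E
```

```text
17.68 edge x 15.0 y 0.1 z 0.0247 yaw 98.82 F [-10.13  -0.81] 4.75 M [-0.381  1.573 -0.036] w 0.0108
[620.3  74.7] [36.2 42.3] 84.8 z 0.0184 slope [-0.0057 -0.0279] [ 433   52  102  119 1869]
[683.    8.9] [ 19.  177.9] 13.5 z 0.0156 slope [-0.0027  0.0029] [ 510   77  103  339 4899]
[598.2  10.5] [ 78.7 120.9] 8.1 z 0.0199 slope [-0.0023  0.0008] [  305   114   182   244 25878]
[ 422.2 -114. ] [15.5 30.5] 65.6 z 0.0183 slope [ 0.0003 -0.0077] [   4  393   66   42 1170]
[623.1  40.7] [18.  26.7] 8.6 z 0.05 slope [ 0.1205 -0.034 ] [ 457  172   61   71 3628]
[569.3 -18.7] [99.  36.7] 84.2 z 0.0499 slope [ 0.0031 -0.0006] [ 271  209   96  215 7046]
[629.    2.9] [18.  27.3] 8.0 z 0.05 slope [ 0.1192 -0.0596] [ 444  269   55   63 2843]
[633.8 -29.1] [18.4 14.6] 2.0 z 0.0497 slope [ 0.0199 -0.3261] [439 351  44  36 970]
[ 429.3 -118.6] [ 9.1 18.5] 6.6 z 0.0468 slope [-0.2202 -0.0673] [  0 444  24  30 526]
```

Emit:
{"api": "play_rows", "payload": {"targets": [{"offset": [0,0,0],"twist": 0,"grip": 0},{"offset": [0,0,0],"twist": 0,"grip": 0},{"offset": [0,0,0],"twist": 0,"grip": 0},{"offset": [0,0,0],"twist": 0,"grip": 0}]}}

```text
clock: 18.23
eef_pos: [0.5701, -0.0254, 0.0246]
tcp_rot: [-179.8, -0.0, 98.8]
wrist_force: [-9.7, -2.5, 5.1]
gripper_width: 0.0108
finger_force: 59.9
```

```bash
python3 f.py
```

```text
18.23 edge x 15.0 y 0.1 z 0.0246 yaw 98.82 F [-9.95 -0.93] 5.06 M [-0.38   1.57  -0.003] w 0.0108
```

Emit:
{"api": "play_rows", "payload": {"targets": [{"offset": [0,-0.025,0],"twist": 0,"grip": 0},{"offset": [0,-0.025,0],"twist": 0,"grip": 0},{"offset": [0,-0.025,0],"twist": 0,"grip": 0},{"offset": [0,-0.025,0],"twist": 0,"grip": 0},{"offset": [0,-0.025,0],"twist": 0,"grip": 0},{"offset": [0,-0.025,0],"twist": 0,"grip": 0},{"offset": [0,-0.025,0],"twist": 0,"grip": 0},{"offset": [0,-0.025,0],"twist": 0,"grip": 0},{"offset": [0,-0.025,0],"twist": 0,"grip": 0},{"offset": [0,-0.025,0],"twist": 0,"grip": 0},{"offset": [0,-0.025,0],"twist": 0,"grip": 0},{"offset": [0,-0.025,0],"twist": 0,"grip": 0},{"offset": [0,-0.025,0],"twist": 0,"grip": 0},{"offset": [0,-0.025,0],"twist": 0,"grip": 0},{"offset": [0,-0.025,0],"twist": 0,"grip": 0},{"offset": [0,-0.025,0],"twist": 0,"grip": 0},{"offset": [0,-0.025,0],"twist": 0,"grip": 0},{"offset": [0,-0.025,0],"twist": 0,"grip": 0},{"offset": [0,-0.025,0],"twist": 0,"grip": 0},{"offset": [0,-0.025,0],"twist": 0,"grip": 0}]}}

```text
clock: 20.72
eef_pos: [0.5665, -0.026, 0.0248]
tcp_rot: [180.0, 0.0, 98.8]
wrist_force: [0.3, 0.5, -1.9]
gripper_width: 0.011
finger_force: 59.0
```

```bash
python3 f.py
```

```text
20.73 edge x 11.3 y 0.1 z 0.0248 yaw 98.8 F [0.33 0.44] -1.86 M [ 0.033  0.006 -0.038] w 0.011
```

Emit:
{"api": "play_rows", "payload": {"targets": [{"offset": [0,-0.05,0],"twist": 0,"grip": 0},{"offset": [0,-0.05,0],"twist": 0,"grip": 0},{"offset": [0,-0.1,0],"twist": 0,"grip": 0},{"offset": [0,-0.1,0],"twist": 0,"grip": 0},{"offset": [0,-0.2,0],"twist": 0,"grip": 0},{"offset": [0,-0.3,0],"twist": 0,"grip": 0},{"offset": [0,-0.5,0],"twist": 0,"grip": 0},{"offset": [0,-0.7,0],"twist": 0,"grip": 0},{"offset": [0,-0.9,0],"twist": 0,"grip": 0},{"offset": [0,-1.0,0],"twist": 0,"grip": 0},{"offset": [0,-0.5,0],"twist": 0,"grip": 0},{"offset": [0,0,0],"twist": 0,"grip": 0},{"offset": [0,0,0],"twist": 0,"grip": 0}]}}

```text
clock: 22.35
eef_pos: [0.5233, -0.0328, 0.0249]
tcp_rot: [180.0, 0.0, 98.8]
wrist_force: [0.5, 0.2, -1.1]
gripper_width: 0.0107
finger_force: 59.0
```

```bash
python3 f.py; cat > b.py <<'E'
from h import *
from f import R2,O
def bat(n,thr=90):
    c=camera(n); W=cloud(c); px=c["pixels"].astype(int); l=(W[...,:2]-O)@R2.T*1000
    m=(c["depth"]>0)&(W[...,2]>.043)&(W[...,2]<.056)&(abs(l[...,1])<85)&(l[...,0]>-60)&(l[...,0]<60)
    if n=="top": m&=(px.max(2)<thr)
    nn,L,s,ce=cv2.connectedComponentsWithStats(m.astype(np.uint8))
    for i in range(1,nn):
        if s[i,4]>30: r=l[L==i]; print(n,*rect(r/1000),"minmax x",np.percentile(r[:,0],[2,98]).round(1),s[i,4])
    return c
E
python3 - <<'E'
from b import *
bat("top"); c=bat("wrist"); save(c,"w5.png")
E
```

```text
22.35 edge x -32.5 y 0.1 z 0.0249 yaw 98.81 F [0.48 0.13] -1.06 M [-0.031  0.063 -0.051] w 0.0107
22.35 edge x -32.5 y 0.1 z 0.0249 yaw 98.81 F [0.48 0.13] -1.06 M [-0.031  0.063 -0.051] w 0.0107
top [ 23.9 -56.4] [18.  26.3] 4.7 minmax x [15.4 32.4] 71
top [23.9 57.5] [17.9 23.9] 0.5 minmax x [15.  32.8] 48
wrist [21.9 57.1] [19.6 26.9] 0.2 minmax x [13.  29.5] 4161
wrist [22.  18.9] [27.3 19.1] 89.9 minmax x [13.1 29.9] 3383
wrist [ 22.  -20.2] [19.1 27.9] 1.6 minmax x [13.2 30. ] 2763
wrist [ 22. -49.] [13.6 18.3] 87.2 minmax x [13.5 30.4] 816
```

View pics/w5.png

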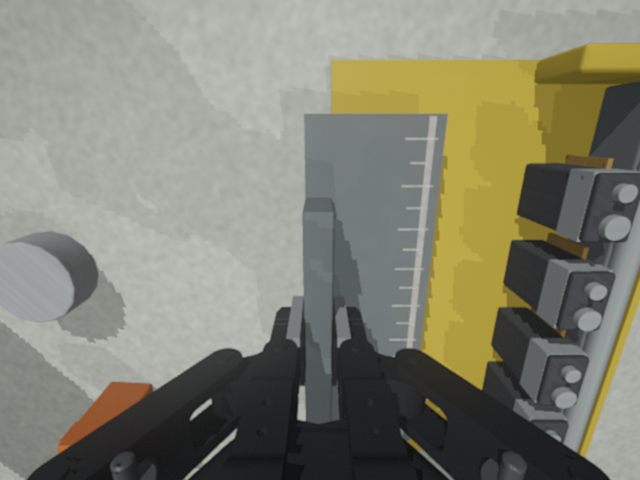

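The four batteries stand straight and square: all front faces sit at tray x = 13.2 mm within 0.3 mm (px columns 490 to 530). Now I lift and carry the ruler to the case.

Emit:
{"api": "play_rows", "payload": {"targets": [{"offset": [0,-0.5,-1],"twist": 0,"grip": 0},{"offset": [0,0,-2],"twist": 0,"grip": 0},{"offset": [0,0,-2.5],"twist": 0,"grip": 0},{"offset": [0,0,-2.5],"twist": 0,"grip": 0},{"offset": [0,0,-2.5],"twist": 0,"grip": 0},{"offset": [0,0,-1.5],"twist": 0,"grip": 0},{"offset": [1.0,-0.2,0],"twist": 0,"grip": 0},{"offset": [2.1,-0.35,0],"twist": 0,"grip": 0},{"offset": [2.5,-0.4,0],"twist": 0,"grip": 0},{"offset": [2.5,-0.4,0],"twist": 0,"grip": 0},{"offset": [2.5,-0.4,0],"twist": 0,"grip": 0},{"offset": [2.5,-0.4,0],"twist": 0,"grip": 0},{"offset": [2.5,-0.4,0],"twist": 0,"grip": 0},{"offset": [2.5,-0.4,0],"twist": 0,"grip": 0},{"offset": [2.5,-0.4,0],"twist": 0,"grip": 0},{"offset": [2.5,-0.4,0],"twist": 0,"grip": 0},{"offset": [2.5,-0.4,0],"twist": 0,"grip": 0},{"offset": [1.5,-0.2,0],"twist": 0,"grip": 0},{"offset": [1.0,-0.1,0],"twist": 0,"grip": 0},{"offset": [0,0,0],"twist": 0,"grip": 0}]}}

```text
clock: 24.95
eef_pos: [0.4308, 0.2376, 0.1446]
tcp_rot: [-180.0, 0.0, 98.8]
wrist_force: [0.3, 0.0, -1.4]
gripper_width: 0.0113
finger_force: 59.0
```

Emit:
{"api": "play_rows", "payload": {"targets": [{"offset": [0,0,0],"twist": -4.6,"grip": 0},{"offset": [0,0,0],"twist": -9,"grip": 0},{"offset": [0,0,0],"twist": -10,"grip": 0},{"offset": [0,0,0],"twist": -10,"grip": 0},{"offset": [0,0,0],"twist": -10,"grip": 0},{"offset": [0,0,0],"twist": -10,"grip": 0},{"offset": [0,0,0],"twist": -10,"grip": 0},{"offset": [0,0,0],"twist": -10,"grip": 0},{"offset": [0,0,0],"twist": -10,"grip": 0},{"offset": [0,0,0],"twist": -7,"grip": 0},{"offset": [0,0,0],"twist": -4,"grip": 0},{"offset": [0,0,0],"twist": 0,"grip": 0},{"offset": [0,0,0],"twist": 0,"grip": 0}]}}

```text
clock: 26.58
eef_pos: [0.4312, 0.237, 0.1448]
tcp_rot: [-180.0, -0.0, -166.7]
wrist_force: [0.3, -1.0, -0.9]
gripper_width: 0.0106
finger_force: 58.9
```

```bash
python3 - <<'E'
from h import *
s=bot.sense(); print(s["clock"],s["eef_pos"],s["tcp_rot"],s["wrist_force"],s["qpos"].round(1),s["gripper_width"])
for n in("top","wrist"):
    c=camera(n); print(n); ruler(c,.045,.058); ruler(c,.12,.148)
save(c,"w6.png")
E
```

```text
26.575 [0.43122317 0.23701297 0.14475472] [-1.79995215e+02 -3.78985375e-03 -1.66704610e+02] [ 0.26453272 -1.01011853 -0.87382141] [ 15.1  18.9  98.3  -0.   62.8 -88.2] 0.010632742400798935
top
[747.2 239.2] [64.2 92.8] 13.7 z 0.0517 slope [0.008  0.0024] [ 175  123   49   38 1280]
[645.6 248.5] [56.  55.6] 0.3 z 0.0558 slope [0.0178 0.0243] [179 175  29  28 615]
[436.  219.5] [201.8  60.3] 9.5 z 0.0511 slope [-0.0015  0.0149] [ 183  241   44  106 2240]
[884.5 136.2] [57.5 58.5] 65.7 z 0.1282 slope [0.0453 0.004 ] [230  48  31  29 668]
wrist
[422. 261.] [193.9 131.2] 13.5 z 0.0509 slope [ 0.0037 -0.0055] [ 259  106  192  246 9604]
[627.8   3.6] [19.4 28.8] 8.6 z 0.05 slope [ 0.1743 -0.0695] [  0 380  35  21 622]
[621.3  41.5] [18.4 27.4] 7.7 z 0.05 slope [ 0.1856 -0.0629] [ 42 383  36  21 621]
[396.4 254.7] [121.5  60.5] 13.4 z 0.1401 slope [-0.0004 -0.0009] [  304   114   144   244 24739]
```

View pics/w6.png

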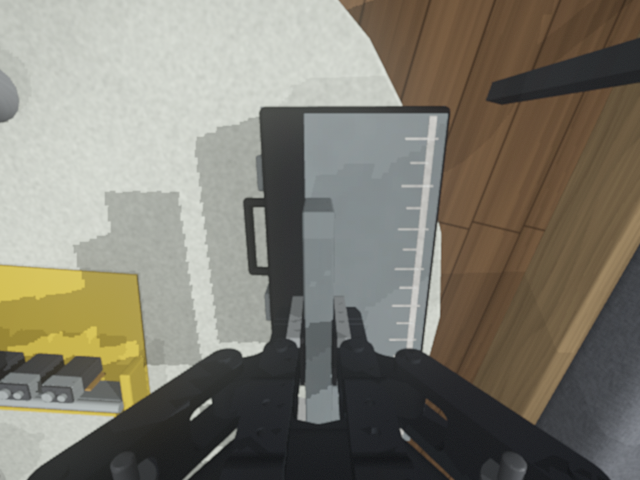

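The ruler is over the lid (ruler px 305 to 440 inside the lid's 262 to 448) and aligned at 13.4°. I lower it.

Emit:
{"api": "play_rows", "payload": {"targets": [{"offset": [0,0,1],"twist": 0,"grip": 0},{"offset": [0,0,1.5],"twist": 0,"grip": 0},{"offset": [0,0,1.5],"twist": 0,"grip": 0},{"offset": [0,0,1.5],"twist": 0,"grip": 0},{"offset": [0,0,1.2],"twist": 0,"grip": 0},{"offset": [0,0,0.8],"twist": 0,"grip": 0},{"offset": [0,0,0.5],"twist": 0,"grip": 0},{"offset": [0,0,0.3],"twist": 0,"grip": 0},{"offset": [0,0,0.1],"twist": 0,"grip": 0},{"offset": [0,0,0],"twist": 0,"grip": 0}]}}

```text
clock: 27.92
eef_pos: [0.4312, 0.2374, 0.061]
tcp_rot: [-180.0, 0.0, -166.6]
wrist_force: [0.9, -0.5, -1.4]
gripper_width: 0.0108
finger_force: 59.0
```

Emit:
{"api": "play_rows", "payload": {"targets": [{"offset": [0,0,0.05],"twist": 0,"grip": 0},{"offset": [0,0,0.05],"twist": 0,"grip": 0},{"offset": [0,0,0],"twist": 0,"grip": 0}]}}

```text
clock: 28.3
eef_pos: [0.4311, 0.2373, 0.0598]
tcp_rot: [180.0, 0.0, -166.6]
wrist_force: [0.3, -0.2, -1.1]
gripper_width: 0.0108
finger_force: 58.9
```

Emit:
{"api": "play_rows", "payload": {"targets": [{"offset": [0,0,0.04],"twist": 0,"grip": 0},{"offset": [0,0,0],"twist": 0,"grip": 0}]}}

```text
clock: 28.55
eef_pos: [0.4312, 0.2374, 0.0597]
tcp_rot: [-180.0, 0.0, -166.6]
wrist_force: [-2.5, -1.6, 5.6]
gripper_width: 0.011
finger_force: 59.9
```

Emit:
{"api": "play_rows", "payload": {"targets": [{"offset": [0,0,0.04],"twist": 0,"grip": 0},{"offset": [0,0,0],"twist": 0,"grip": 0}]}}

```text
clock: 28.8
eef_pos: [0.4312, 0.2374, 0.0597]
tcp_rot: [-180.0, 0.0, -166.6]
wrist_force: [-4.7, -1.1, 9.7]
gripper_width: 0.0112
finger_force: 60.8
```

Emit:
{"api": "play_rows", "payload": {"targets": [{"offset": [0,0,-0.03],"twist": 0,"grip": 1.2},{"offset": [0,0,0],"twist": 0,"grip": 1.5},{"offset": [0,0,0],"twist": 0,"grip": 2},{"offset": [0,0,0],"twist": 0,"grip": 3},{"offset": [0,0,0],"twist": 0,"grip": 4},{"offset": [0,0,0],"twist": 0,"grip": 4},{"offset": [0,0,0],"twist": 0,"grip": 4},{"offset": [0,0,-0.5],"twist": 0,"grip": 4},{"offset": [0,0,-1],"twist": 0,"grip": 4},{"offset": [0,0,-2],"twist": 0,"grip": 4},{"offset": [0,0,-3],"twist": 0,"grip": 4},{"offset": [0,0,-4],"twist": 0,"grip": 4},{"offset": [0,0,-4],"twist": 0,"grip": 4},{"offset": [0,0,-3],"twist": 0,"grip": 4},{"offset": [0,0,0],"twist": 0,"grip": 4},{"offset": [0,0,0],"twist": 0,"grip": 4},{"offset": [0,0,0],"twist": 0,"grip": 4}]}}

```text
clock: 30.92
eef_pos: [0.4307, 0.2372, 0.2334]
tcp_rot: [-180.0, -0.1, -166.6]
wrist_force: [-0.8, -0.4, -0.2]
gripper_width: 0.0398
finger_force: 0.0
```

```bash
python3 - <<'E'
from b import *
for n in("top","wrist"):
    c=bat(n,110); print(n)
    if n=="wrist": ruler(c,.0525,.1); ruler(c,.045,.1)
    else: save(c,"t9.png",(130,150,400,370),2.5)
E
```

```text
30.93 edge x -82.1 y 281.2 z 0.2334 yaw -166.6 F [-0.83 -0.27] -0.2 M [ 0.008 -0.025  0.022] w 0.0398
top [ 23.8 -56.2] [17.4 26.2] 0.8 minmax x [15.3 32.4] 109
top [ 23.6 -20.1] [26. 18.] 87.7 minmax x [15.2 32.2] 93
top [24.1 19.2] [25.9 18.2] 89.6 minmax x [15.  32.3] 94
top [24.1 57.7] [26.1 17.8] 88.3 minmax x [15.3 32.7] 93
top
wrist [ 22.1 -55.3] [28. 18.] 89.4 minmax x [13.5 30.3] 444
wrist [ 22.3 -19.5] [18.1 27. ] 0.5 minmax x [13.6 30.5] 433
wrist [22.4 19.9] [19.  27.7] 0.5 minmax x [13.3 30.5] 421
wrist [22.  58.2] [27.5 17.8] 89.6 minmax x [13.5 30.4] 401
wrist
[425.4 261.2] [181.6  63.9] 13.5 z 0.0553 slope [ 0.0891 -0.3267] [  310   125    68   177 10604]
[644.2 249.3] [54.7 55.6] 89.6 z 0.0563 slope [ 0.0108 -0.0008] [ 263  368   51   45 1616]
[817.1 -66.9] [54.3 90.8] 85.1 z 0.0683 slope [0.1032 0.1539] [   0  427   47   53 1426]
[425.1 261.2] [199.2 132.3] 13.5 z 0.0519 slope [ 0.0141 -0.0301] [  275   115   140   192 24272]
[643.9 249.4] [54.8 56. ] 89.3 z 0.0561 slope [ 0.0679 -0.0026] [ 263  364   51   49 1806]
[817.  -66.8] [85.8 63.8] 1.2 z 0.0647 slope [0.1522 0.2077] [   0  421   51   59 1757]
```

View pics/t9.png

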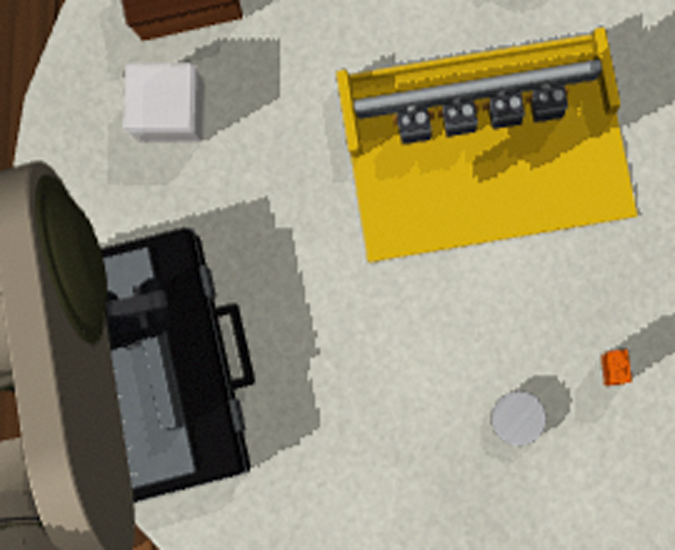

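The four batteries form a straight row at crop px (415,122), (460,117), (505,108) and (550,102). The ruler lies flat on the lid at about (150,360), with its blade top 4 to 5 mm above the lid. The case has moved under 3 mm. I'm handing it in.

```bash
python3 -c "
from station import job; print(job.sign_off())"
```

```text
the job is handed in; nothing more can be done
None
```

I pressed the four batteries home together (about 10 N in total, an estimated 2.5 N each, as only the wrist force is measured), left them in a straight, square row within about 0.5 mm, laid the ruler flat on the case lid, and handed the job in at about 31 s; the sign-off returned no verdict.

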